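# Sort microphone heads and meter into their bays and scan the job card

## Task

Clear the repair bench: slide both microphone heads into the bay with the red mat and the yellow multimeter into the bay with the blue mat, right inside with nothing sticking out, the heads staying upright and nothing being picked up off the bench. When all three are in, and not before, squeeze the orange trigger of the clamped scanner fully and let it go, to book the job card. Leave the other things on the bench where they are.

Things in the scene. Friction and masses are not known exactly. Their poses are not given: they have to be found in the camera images.
- head_1: microphone head: upright gold and mesh cylinder standing on the table; base ring 60 mm across and 18 mm high, mesh 54 mm across above it, 71 mm tall in all, 160 g. Origin: centre of its underside; z up
- head_2: second microphone head, same as head_1
- meter: yellow pocket multimeter lying flat, screen up: 56 mm (its x) by 110 mm (its y) by 26 mm high (dial up to 34 mm), 220 g. Origin: centre of its underside. It starts with its y axis within 0.3 rad of world y
- meter_end_a (a point): middle of the multimeter's end face at its +y (screen) end, 55 mm from its centre, 13 mm up
- meter_end_b (a point): middle of the multimeter's end face at its -y end, 55 mm from its centre, 13 mm up
- mat_red: thin red mat, flush with the table, that fills the floor of one of the two bays; the heads go here. Origin: centre of the bay floor; axes along the world's (bay 270 mm in x, 180 mm in y). Which bay it lies in varies
- mat_blue: thin blue mat filling the floor of the other bay; the multimeter goes here. Origin and axes as mat_red
- bay_left: aluminium bay on the robot's left (+y), fixed: three walls 30 mm high and 10 mm thick round a floor at table level, inside 270 mm in x and 180 mm in y. Open, without sill, on its -y side towards the middle of the bench. Origin: centre of its floor; axes along the world's
- bay_right: same bay on the robot's right (-y), open on its +y side
- scanner: hand scanner clamped on its side, fixed, far side of the middle. Origin: on the table under the grip: a dark bar 30 mm thick (y -15 to 15), 34 mm high, centred 44 mm up, x -38 to 46 mm, free end to the robot. Grey head (top at 74 mm) from x 41 mm on. The trigger lies along the grip's +y side; grip plus trigger: 53 mm wide free, 43 mm squeezed. 27 mm of air under the grip
- trigger_pad (a point): middle of the outer (+y) face of the orange trigger blade, on scanner x = 0, 44 mm above the table; the blade is 52 mm long (x), 26 mm high, 9 mm thick, and is pushed towards the grip (scanner -y)
- trigger (a joint): angle of the sprung trigger: 0 free, 0.28 rad fully squeezed (about 11 mm at the pad, about 5 N); springs back when let go
- spool: bystander: solder spool standing on its flange, 52 mm across, 44 mm high. Origin: centre of its underside
- glue: bystander: white glue bottle with red cap, 38 mm across, 95 mm tall. Origin: centre of its underside
- driver: bystander: red-handled screwdriver 170 mm long lying about along world x (its own x). Origin: about its middle, on the table
- brush: bystander: brush 160 mm long lying about along world x (its own x). Origin: about its middle, on the table
- mug: bystander: blue mug 80 mm across, 90 mm tall. Origin: centre of its underside
- mic_body: bystander: plain gold cylinder without mesh (microphone body), upright, 52 mm across, 89 mm tall; not a head. Origin: centre of its underside
- tape: bystander: black roll of tape lying flat, 90 mm across, 20 mm high. Origin: centre of its underside

How it is judged:
On the way, in this order (a step that is already met when the one before it is completed fails the run):
1. both heads stand in the red bay and the multimeter lies in the blue bay (x of head_1 in the frame of mat_red between -0.12 and 0.12 m and y of head_1 in the frame of mat_red between -0.072 and 0.072 m and x of head_2 in the frame of mat_red between -0.12 and 0.12 m and y of head_2 in the frame of mat_red between -0.072 and 0.072 m and x of meter_end_a in the frame of mat_blue between -0.14 and 0.14 m and y of meter_end_a in the frame of mat_blue between -0.092 and 0.092 m and x of meter_end_b in the frame of mat_blue between -0.14 and 0.14 m and y of meter_end_b in the frame of mat_blue between -0.092 and 0.092 m and angle between each of head_1, head_2, meter's own z axis and vertical below 0.15 rad), for 0.2 s.
2. the scanner's trigger is squeezed (value of joint trigger above 0.2 rad), for 0.1 s.
3. the trigger is let go (value of joint trigger below 0.05 rad), for 0.2 s.
At the end, for the whole second after the job is handed in: Heads upright (0.15 rad) in the red bay, centres within 120 mm (x) and 72 mm (y) of its mat's centre; multimeter flat in the blue bay, its end points within 140 mm (x) and 92 mm (y) of that mat's centre; all at rest; trigger below 0.05 rad after a squeeze beyond 0.2 rad (all of step 1 and linear speed of each of head_1, head_2, meter below 0.02 m/s and value of joint trigger below 0.05 rad); the robot touches nothing.
It fails at once if a head tips over (more than 0.5 rad) (angle between any of head_1, head_2's own z axis and vertical above 0.5 rad).
It fails at once if a head or the multimeter is picked up (more than 25 mm off the table) (height (world z) of any of head_1, head_2, meter above 0.025 m).
It fails at once if the trigger is squeezed (beyond 0.12 rad) while something is not yet in its bay (value of joint trigger above 0.12 rad and not (x of head_1 in the frame of mat_red between -0.12 and 0.12 m and y of head_1 in the frame of mat_red between -0.072 and 0.072 m and x of head_2 in the frame of mat_red between -0.12 and 0.12 m and y of head_2 in the frame of mat_red between -0.072 and 0.072 m and x of meter_end_a in the frame of mat_blue between -0.14 and 0.14 m and y of meter_end_a in the frame of mat_blue between -0.092 and 0.092 m and x of meter_end_b in the frame of mat_blue between -0.14 and 0.14 m and y of meter_end_b in the frame of mat_blue between -0.092 and 0.092 m)).
It fails at once if a bystander is moved more than 30 mm (distance of any of spool, glue, driver, brush, mug, mic_body, tape from where it was at the start of the episode above 0.03 m).
It also fails if it takes over 69 s, if anything falls off the work surface, if the arm or the gripper's body presses on something with over 40 N, if the wrist force passes 120 N, or if a joint passes its speed limit or range.

## Robot

A 6-joint arm with a two-finger parallel gripper is mounted at the origin on the work surface. World frame = base frame: x ahead of the robot, y to its left, z up, the work surface at z = 0. Lengths are in m, angles in rad, forces in N, time in s.
With the tool pointing down it reaches from about 0.375 to 0.9 m from the base axis. Payload 3.1 kg.
Tool frame: the origin (TCP) lies between the finger pads; the fingertips stand 8 mm ahead of it and the grasp point (between the pads) lies 11 mm behind it; z points along the fingers, y is the line along which they close (so a half turn about z gives the same grasp; the last joint's range is limited). The gripper opens to 87 mm and grips with 3 to 60 N. Pads are 19 mm wide; open, the fingers measure 117 mm over their backs; the gripper's body (75 mm by 190 mm) begins 51 mm behind the grasp point.
Start: joints at [1.171, 0.527, 1.433, -0, 1.181, -0.178], TCP at [0.137, 0.61, 0.231] pointing down, gripper open.
Joint ranges: [-3.08, 3.08], [-0.75, 2.2], [0.22, 2.44], [-1.43, 4.57], [0, 2.65], [-2.85, 2.85]. Speed limits (rad/s): [2.79, 2.79, 3.14, 3.14, 3.14, 3.14].

## Interface

Orientations are given as a unit quaternion [x, y, z, w].
In Python, from rig import robot gives the robot as it stands.
- The arm moves only by the tool move_arm, never from a script. Its argument "motion" is text: rows parted by semicolons, each of 5 numbers parted by spaces: the opening, from -1 (shut) to 1 (fully open), then the shift along the tool's x, y, z normalised to -1 to 1, where 1 is 0.2 m, then the turn about the tool's z normalised to -1 to 1, where 1 is pi rad. A call has 1 to 12 rows; each row is the pose to reach, as a shift and turn from the pose commanded when the call began, along the tool's axes at that moment, turning the shorter way round; what a row does not reach only later rows make up. A row lasts 1/12 s, in which the tool goes at most 41.7 mm and 7.16 degrees, less where a joint would pass 70% of its speed; a pose out of reach is approached as far as the arm can. A call with a number of a shift or a turn outside -1 to 1 is refused whole. A call with a gripper value outside its range is refused whole. The fingers move at their own pace and stop on an object; "newtons" is the grip in N (left out, the last holds). Time passes only in rows, so rows that repeat a pose let the fingers close. It gives the time, the measured TCP pose, the force, the opening and the grip force at its end, in the units of the state.
- robot.get_obs(): the state, without advancing time (a new reading comes with each control period).
- robot.camera(name): name is "scene" or "top"; returns (picture, depth): 384x512x3 uint8, red, green, blue; 384x512 float32, m along the optical axis (not along the pixel's ray), 0 where there is no reading.
- robot.camera_model(name): a dict with "mtx" (3x3 intrinsics, pixels), "D" ([k1, k2, p1, p2, k3] as OpenCV has them; the pictures are not rectified), "position" and "attitude" of the camera in the world. Camera axes: x right, y down, z forward; pixel columns grow to the right and rows downward; lengths in m; the calibration is good to about 2 mm. A picture is of the moment at which its call begins. camera_model takes no time and is no camera call.
- robot.hand_in(): hands the job in; it is judged then, once.
The state is a dict: "time": time; "q": joint angles; "joint_velocities": joint speeds; "joint_torque": joint torques, N m; "position": TCP position; "tool_rot": TCP orientation; "ft_force": force on the tool from outside, world axes, zero at the start; "moment": the same for the moment, N m; "grip_width": finger opening in m; "grip_force": force on a finger pad.
Only numpy, scipy, OpenCV 4.12 (cv2) and the standard library are available. Lean on these libraries where they do the work, as an engineer would, in place of code of your own. Each camera call takes 0.05 s, during which the arm holds its last target. There are 200 camera calls.

## Working session

There is one attempt and no reset: what is moved stays moved. The work goes in short steps, Python scripts to look and compute and a tool call to move; the robot and the scene stay as the last step left them, time stands still between calls to the robot, and variables do not carry over. Pictures are saved under pics/ and viewed, at most 10 in all, crops included, and the job is handed in when it is done.

Besides the shell and the picture viewer there is one more tool, called after "Call:" by a JSON object that holds its "op" and its "data", one argument or row to a line. move_arm: Moves the arm, as the interface text tells. Its arguments: {"type":"object","properties":{"motion":{"type":"string"},"newtons":{"type":"number"}},"required":["motion"]}

```bash
mkdir -p pics; ls; python3 - <<'E'
from rig import robot
import cv2,numpy as np
for n in("top","scene"):
    p,d=robot.camera(n); cv2.imwrite(f"pics/{n}0.png",cv2.resize(p[:,:,::-1],(800,600),interpolation=cv2.INTER_CUBIC)); np.savez(f"{n}0.npz",p=p,d=d)
    print(robot.camera_model(n))
o=robot.get_obs();print(o)
E
```

```text
pics
{'mtx': array([[350.31330858,   0.        , 256.17192549],
       [  0.        , 350.31330858, 200.26188785],
       [  0.        ,   0.        ,   1.        ]]), 'D': array([-0.09178041,  0.        ,  0.        ,  0.        ,  0.        ]), 'position': array([0.41758649, 0.00563897, 1.30534924]), 'attitude': array([ 0.707868  , -0.70343728,  0.04220506, -0.04814169])}
{'mtx': array([[356.17562826,   0.        , 256.66915736],
       [  0.        , 356.17562826, 191.50031487],
       [  0.        ,   0.        ,   1.        ]]), 'D': array([0.00505942, 0.        , 0.        , 0.        , 0.        ]), 'position': array([1.29256671, 0.27387884, 0.88988431]), 'attitude': array([ 0.52290855,  0.77022031, -0.29581644, -0.21405594])}
{'time': 0.1, 'q': array([ 1.17052682e+00,  5.28389490e-01,  1.43380181e+00, -3.64542196e-05,
        1.18138527e+00, -1.78514466e-01]), 'joint_velocities': array([-0.00026788, -0.00104125, -0.00229958,  0.00076678, -0.00068136,
        0.00031133]), 'joint_torque': array([-2.11912365e-06, -4.40986240e+01, -1.77149677e+01,  6.34823972e-02,
        5.33657754e-02, -3.14387364e-05]), 'position': array([0.13719353, 0.60908274, 0.22965067]), 'tool_rot': array([ 1.10643526e-01,  9.93859661e-01, -9.55520101e-04, -2.66919893e-04]), 'ft_force': array([ 0.2494685 ,  0.13954688, -0.21340888]), 'moment': array([-0.00744482, -0.02460481, -0.01805609]), 'grip_force': 0.0, 'grip_width': 0.08719237345689797}
```

View pics/top0.png

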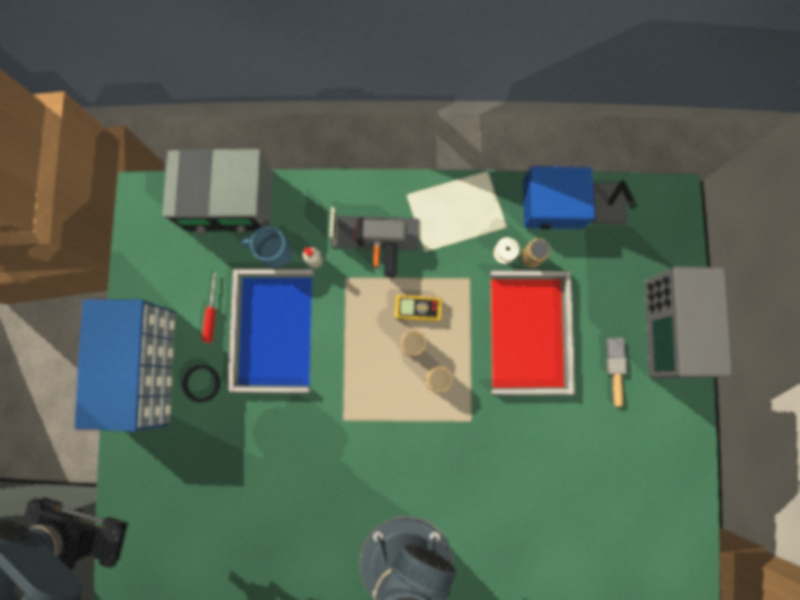

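View pics/scene0.png

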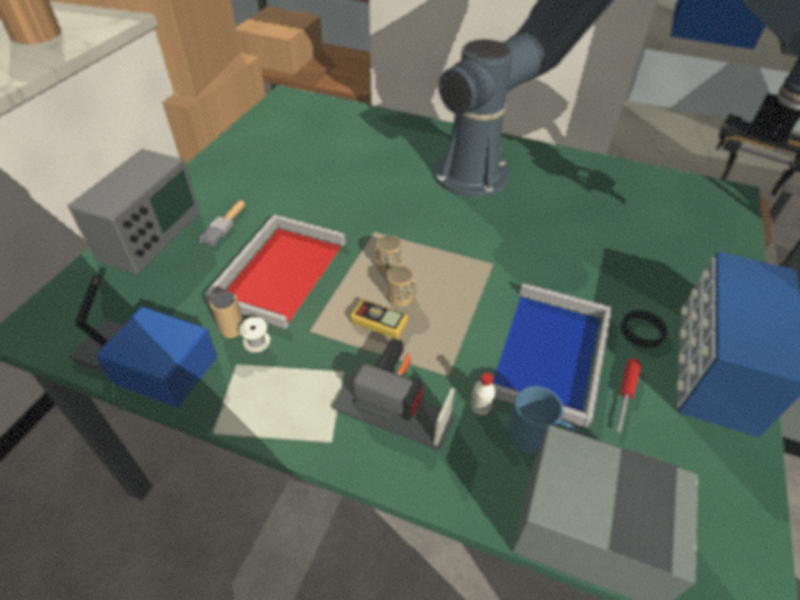

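The top picture shows blue bay left, red bay right (+x is up). In the 800x600 view the meter is at (418,307), the heads are at (414,343) and (440,380), and the trigger is at (377,255). Next I measure them from depth.

```bash
cat > h.py <<'E'
import numpy as np,cv2
from scipy.spatial.transform import Rotation as R
from rig import robot
def cloud(n,p,d):
    m=robot.camera_model(n); h,w=d.shape
    uv=np.stack(np.meshgrid(np.arange(w),np.arange(h)),-1).reshape(-1,1,2).astype(np.float32)
    r=cv2.undistortPoints(uv,m["mtx"],m["D"]).reshape(h,w,2)
    P=np.concatenate([r,np.ones((h,w,1))],-1)*d[...,None]
    W=P@R.from_quat(m["attitude"]).as_matrix().T+m["position"]
    W[d==0]=np.nan
    return W
def look(n):
    p,d=robot.camera(n); return p,cloud(n,p,d)
def blobs(W,zlo,zhi,box):
    x,y,z=W[...,0],W[...,1],W[...,2]
    k=(z>zlo)&(z<zhi)&(x>box[0])&(x<box[1])&(y>box[2])&(y<box[3])
    n,l,s,c=cv2.connectedComponentsWithStats(k.astype(np.uint8))
    for i in range(1,n):
        if s[i,4]<8: continue
        q=W[l==i]; rc=cv2.minAreaRect((q[:,:2]*1000).astype(np.float32))
        print("px",c[i].round(),"n",s[i,4],"min",q.min(0).round(3),"max",q.max(0).round(3),"rect c",np.round(rc[0],0),"sz",np.round(rc[1],0),"ang",round(rc[2],1))
E
python3 - <<'E'
from h import *
for n in("top","scene"):
    f=np.load(n+"0.npz");W=cloud(n,f["p"],f["d"])
    print(n,"table z",np.nanmedian(W[...,2][(abs(W[...,2])<.03)]))
    print("low");blobs(W,.012,.2,(.25,.9,-.5,.5))
    print("heads top");blobs(W,.055,.2,(.3,.65,-.15,.15))
    if n=="top":
        p=f["p"].astype(int)
        for nm,k in(("red",(p[...,0]>150)&(p[...,1]<60)&(p[...,2]<60)),("blue",(p[...,2]>130)&(p[...,0]<50)&(p[...,1]<80)),("orange",(p[...,0]>140)&(p[...,1]>60)&(p[...,1]<120)&(p[...,2]<70)),("yellow",(p[...,0]>140)&(p[...,1]>120)&(p[...,2]<70))):
            c,l,s,ce=cv2.connectedComponentsWithStats(k.astype(np.uint8))
            for i in range(1,c):
                if s[i,4]>10:
                    q=W[l==i];print(nm,ce[i].round(),s[i,4],np.nanmin(q,0).round(3),np.nanmax(q,0).round(3))
p=np.load("top0.npz")["p"]
c=p[120:260,210:320,::-1];cv2.imwrite("pics/crop1.png",cv2.resize(c,None,fx=4.2,fy=4.2,interpolation=cv2.INTER_CUBIC))
E
```

```text
top table z 0.0003284917229151585
low
px [150. 132.] n 2354 min [0.694 0.284 0.012] max [0.9   0.5   0.138] rect c [797. 392.] sz [207. 215.] ang 0.3
px [363. 129.] n 1800 min [ 0.787 -0.5    0.012] max [ 0.9   -0.282  0.158] rect c [ 843. -391.] sz [113. 217.] ang 0.0
px [213. 144.] n 86 min [0.751 0.172 0.013] max [0.823 0.181 0.091] rect c [787. 176.] sz [ 7. 71.] ang 87.3
px [245. 154.] n 738 min [0.663 0.004 0.012] max [0.823 0.125 0.082] rect c [741.  71.] sz [123. 149.] ang 82.8
px [324. 159.] n 154 min [ 0.711 -0.259  0.012] max [ 0.763 -0.208  0.052] rect c [ 737. -233.] sz [50. 51.] ang 45.2
px [342. 161.] n 240 min [ 0.699 -0.324  0.012] max [ 0.749 -0.272  0.096] rect c [ 724. -298.] sz [51. 49.] ang 85.5
px [200. 164.] n 114 min [0.693 0.208 0.016] max [0.728 0.246 0.099] rect c [710. 225.] sz [31. 37.] ang 20.8
px [161. 209.] n 564 min [0.398 0.229 0.012] max [0.684 0.419 0.038] rect c [541. 324.] sz [190. 285.] ang 89.9
px [137. 179.] n 16 min [0.646 0.466 0.013] max [0.678 0.475 0.018] rect c [662. 471.] sz [ 8. 32.] ang 83.7
px [351. 213.] n 585 min [ 0.394 -0.388  0
[... 2670 characters left out ...]
270.] ang 12.1
px [246. 235.] n 1945 min [ 0.566 -0.083  0.012] max [0.811 0.123 0.081] rect c [686.  20.] sz [297. 123.] ang 26.7
px [406. 208.] n 156 min [0.368 0.444 0.012] max [0.462 0.499 0.025] rect c [415. 472.] sz [93. 55.] ang 0.7
px [402. 246.] n 267 min [0.51  0.462 0.012] max [0.681 0.49  0.03 ] rect c [596. 471.] sz [ 25. 171.] ang 85.2
px [284. 266.] n 152 min [0.751 0.171 0.013] max [0.824 0.179 0.089] rect c [787. 175.] sz [ 5. 73.] ang 87.7
heads top
px [248. 157.] n 171 min [ 0.402 -0.101  0.055] max [ 0.458 -0.046  0.074] rect c [431. -73.] sz [55. 52.] ang 21.0
px [256. 177.] n 203 min [ 0.482 -0.041  0.055] max [0.542 0.013 0.074] rect c [513. -13.] sz [54. 55.] ang 52.4
```

View pics/crop1.png

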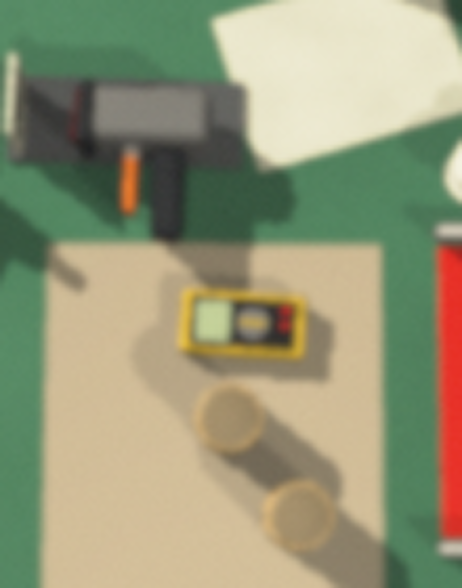

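Measured positions:
- **Heads:** A at (0.511, -0.013), B at (0.428, -0.073).
- **Meter:** (0.595, -0.025), about 2–3° off.
- **Bays:** red centre (0.54, -0.288), blue centre (0.54, 0.319).

I'll grip each head at the mesh, closing along y, and slide it. Head A goes first.

Call:
{"op": "move_arm", "data": {
  "motion": "1 -0.836 -0.874 0 -0.071;1 -0.836 -0.874 0 -0.071;1 -0.836 -0.874 0 -0.071;1 -0.836 -0.874 0 -0.071;1 -0.836 -0.874 0 -0.071;1 -0.836 -0.874 0 -0.071;1 -0.836 -0.874 0 -0.071",
  "newtons": 15
}}

```text
time: 0.68
position: [0.2638, 0.3976, 0.2301]
tool_rot: [0.002, 1.0, -0.002, -0.0]
ft_force: [-0.4, 0.6, -0.5]
grip_width: 0.0874
grip_force: 0.0
```

Call:
{"op": "move_arm", "data": {
  "motion": "1 -0.62 -1 0 0;1 -0.62 -1 0 0;1 -0.62 -1 0 0;1 -0.62 -1 0 0;1 -0.62 -1 0 0;1 -0.62 -1 0 0;1 -0.62 -1 0 0"
}}

```text
time: 1.27
position: [0.3898, 0.1996, 0.2307]
tool_rot: [0.002, 1.0, -0.0, 0.001]
ft_force: [-0.2, 0.5, 0.0]
grip_width: 0.087
grip_force: 0.0
```

Call:
{"op": "move_arm", "data": {
  "motion": "1 -0.62 -1 0 0;1 -0.62 -1 0 0;1 -0.62 -1 0 0;1 -0.62 -1 0 0;1 -0.62 -1 0 0;1 -0.62 -1 0 0;1 -0.62 -1 0 0;1 -0.62 -1 0 0"
}}

```text
time: 1.93
position: [0.5111, 0.0026, 0.23]
tool_rot: [0.0, 1.0, 0.0, -0.0]
ft_force: [-0.1, 0.2, -1.7]
grip_width: 0.0868
grip_force: 0.0
```

Call:
{"op": "move_arm", "data": {
  "motion": "1 0 -0.08 0.4 0;1 0 -0.08 0.4 0;1 0 -0.08 0.7 0;1 0 -0.08 0.85 0;1 0 -0.08 0.99 0;1 0 -0.08 0.99 0;1 0 -0.08 0.99 0;-0.1 0 -0.08 0.99 0;-1 0 -0.08 0.99 0;-1 0 -0.08 0.99 0;-1 0 -0.08 0.99 0;-1 0 -0.08 0.99 0",
  "newtons": 12
}}

```text
time: 2.93
position: [0.5116, -0.0135, 0.0343]
tool_rot: [-0.001, 1.0, -0.0, 0.002]
ft_force: [-0.2, -0.3, 0.3]
grip_width: 0.0619
grip_force: 0.0
```

Call:
{"op": "move_arm", "data": {
  "motion": "-1 0 0 0 0;-1 0 0 0 0;-1 0 0 0 0;-1 0 0 0 0"
}}

```text
time: 3.27
position: [0.5113, -0.0134, 0.0337]
tool_rot: [-0.001, 1.0, -0.0, 0.001]
ft_force: [-0.8, 1.2, 7.2]
grip_width: 0.0566
grip_force: 12.0
```

Call:
{"op": "move_arm", "data": {
  "motion": "-1 0 -0.1 0 0;-1 0 -0.2 0 0;-1 0 -0.3 0 0;-1 0 -0.4 0 0;-1 0 -0.5 0 0;-1 0 -0.6 0 0;-1 0 -0.7 0 0;-1 -0.1 -0.8 0 0;-1 -0.2 -0.9 0 0;-1 -0.3 -1 0 0;-1 -0.3 -1 0 0"
}}

```text
time: 4.18
position: [0.5767, -0.2191, 0.0338]
tool_rot: [0.0, 1.0, -0.003, 0.005]
ft_force: [0.7, -0.9, -0.4]
grip_width: 0.0563
grip_force: 12.0
```

Call:
{"op": "move_arm", "data": {
  "motion": "-1 -0.04 -0.1 0 0;-1 -0.08 -0.2 0 0;-1 -0.12 -0.3 0 0;-1 -0.15 -0.4 0 0;-1 -0.15 -0.43 0 0;-1 -0.15 -0.43 0 0;1 -0.15 -0.43 0 0;1 -0.15 -0.43 0 0;1 -0.15 -0.43 0 0;1 -0.15 -0.43 0 0;1 -0.15 -0.43 0 0;1 -0.15 -0.43 0 0"
}}

```text
time: 5.18
position: [0.601, -0.2986, 0.0326]
tool_rot: [-0.001, 1.0, 0.0, -0.0]
ft_force: [0.9, -0.4, -0.3]
grip_width: 0.0841
grip_force: 0.0
```

Call:
{"op": "move_arm", "data": {
  "motion": "1 0 0 -0.1 0;1 0 0 -0.3 0;1 0 0 -0.5 0;1 0 0 -0.5 0;1 0 0 -0.5 0"
}}

```text
time: 5.6
position: [0.6029, -0.3003, 0.1361]
tool_rot: [-0.001, 1.0, -0.002, 0.003]
ft_force: [-0.6, 1.1, -0.7]
grip_width: 0.0872
grip_force: 0.0
```

Call:
{"op": "move_arm", "data": {
  "motion": "1 0.87 1 0 0;1 0.87 1 0 0;1 0.87 1 0 0;1 0.87 1 0 0;1 0.87 1 0 0;1 0.87 1 0 0;1 0.87 1 0 0;1 0.87 1 0 0;1 0.87 1 0 0"
}}

```text
time: 6.35
position: [0.4259, -0.0986, 0.132]
tool_rot: [-0.001, 1.0, 0.0, -0.001]
ft_force: [1.2, -0.2, 0.1]
grip_width: 0.0867
grip_force: 0.0
```

```bash
python3 - <<'E'
from h import *
print(robot.get_obs()["position"])
p,W=look("scene");blobs(W,.055,.082,(.3,.69,-.4,.15));blobs(W,.012,.04,(.5,.7,-.4,.1))
E
```

```text
[ 0.425862   -0.09856134  0.13195377]
px [248. 157.] n 172 min [ 0.401 -0.099  0.056] max [ 0.459 -0.045  0.075] rect c [429. -73.] sz [54. 52.] ang 22.7
px [166. 171.] n 200 min [ 0.572 -0.326  0.055] max [ 0.629 -0.269  0.074] rect c [ 602. -298.] sz [55. 54.] ang 20.5
px [253. 220.] n 51 min [0.666 0.027 0.055] max [0.69  0.055 0.064] rect c [679.  42.] sz [26. 23.] ang 82.7
px [147. 173.] n 251 min [ 0.503 -0.391  0.012] max [ 0.687 -0.371  0.035] rect c [ 595. -383.] sz [185.  19.] ang 1.8
px [169. 183.] n 121 min [ 0.58  -0.322  0.012] max [ 0.629 -0.268  0.039] rect c [ 611. -289.] sz [34. 58.] ang 38.5
px [242. 203.] n 524 min [ 0.568 -0.083  0.012] max [0.628 0.029 0.036] rect c [598. -27.] sz [110.  58.] ang 87.0
px [168. 200.] n 176 min [ 0.674 -0.311  0.012] max [ 0.688 -0.198  0.034] rect c [ 681. -255.] sz [113.  14.] ang 89.9
```

Call:
{"op": "move_arm", "data": {
  "motion": "1 -0.01 0.13 0 0;1 -0.01 0.13 0 0;1 -0.01 0.13 0.2 0;1 -0.01 0.13 0.35 0;1 -0.01 0.13 0.49 0;1 -0.01 0.13 0.49 0;-1 -0.01 0.13 0.49 0;-1 -0.01 0.13 0.49 0;-1 -0.01 0.13 0.49 0;-1 -0.01 0.13 0.49 0;-1 -0.01 0.13 0.49 0;-1 -0.01 0.13 0.49 0"
}}

```text
time: 7.4
position: [0.4294, -0.0736, 0.0357]
tool_rot: [-0.001, 1.0, -0.0, 0.001]
ft_force: [-0.6, 1.7, 4.0]
grip_width: 0.0563
grip_force: 12.0
```

Call:
{"op": "move_arm", "data": {
  "motion": "-1 0 0 0 0;-1 0 0 0 0;-1 0 0 0 0"
}}

```text
time: 7.65
position: [0.4294, -0.0735, 0.0356]
tool_rot: [-0.001, 1.0, -0.0, 0.001]
ft_force: [0.2, 0.9, 8.1]
grip_width: 0.056
grip_force: 12.0
```

Call:
{"op": "move_arm", "data": {
  "motion": "-1 -0.05 -0.1 0 0;-1 -0.1 -0.2 0 0;-1 -0.15 -0.3 0 0;-1 -0.2 -0.4 0 0;-1 -0.25 -0.5 0 0;-1 -0.28 -0.6 0 0;-1 -0.28 -0.7 0 0;-1 -0.28 -0.8 0 0;-1 -0.28 -0.9 0 0;-1 -0.28 -1 0 0;-1 -0.28 -1 0 0"
}}

```text
time: 8.57
position: [0.4862, -0.2773, 0.0354]
tool_rot: [0.0, 1.0, -0.002, 0.002]
ft_force: [1.2, -0.9, -1.0]
grip_width: 0.0564
grip_force: 12.0
```

Call:
{"op": "move_arm", "data": {
  "motion": "-1 0 -0.06 0 0;-1 0 -0.12 0 0;-1 0 -0.12 0 0;1 0 -0.12 0 0;1 0 -0.12 0 0;1 0 -0.12 0 0;1 0 -0.12 0 0;1 0 -0.12 0 0;1 0 -0.12 0 0;1 0 -0.12 -0.1 0;1 0 -0.12 -0.3 0;1 0 -0.12 -0.5 0"
}}

```text
time: 9.57
position: [0.4838, -0.2962, 0.134]
tool_rot: [-0.001, 1.0, 0.002, -0.002]
ft_force: [0.8, 0.2, 0.1]
grip_width: 0.0864
grip_force: 0.0
```

```bash
python3 - <<'E'
from h import *
o=robot.get_obs();print(o["q"].round(3),o["position"].round(4))
f=np.load("top0.npz");S=[("t",cloud("top",f["p"],f["d"])),("s",look("scene")[1])]
for n,W in S:
    k=(W[...,2]>.014)&(W[...,2]<.04)&(abs(W[...,0]-.597)<.045)&(abs(W[...,1]+.026)<.08)
    q=W[k][:,:2];c=cv2.boxPoints(cv2.minAreaRect((q*1000).astype(np.float32)));print(n,c.round(0).tolist())
    e=np.linalg.eigh(np.cov(q.T))[1][:,1];print(e*np.sign(e[1]),q.mean(0))
    if n=="s":blobs(W,.055,.082,(.3,.69,-.4,-.15))
E
```

```text
[-0.746  0.582  1.664  0.     0.901 -2.318] [ 0.4838 -0.2962  0.134 ]
t [[564.0, -78.0], [621.0, -80.0], [626.0, 28.0], [569.0, 30.0]]
[0.06666289 0.99777556] [ 0.59418665 -0.02541285]
s [[565.0, -79.0], [623.0, -83.0], [631.0, 27.0], [573.0, 31.0]]
[0.02806539 0.99960609] [ 0.60336946 -0.0239566 ]
px [184. 150.] n 170 min [ 0.456 -0.325  0.055] max [ 0.513 -0.269  0.075] rect c [ 486. -297.] sz [55. 56.] ang 79.0
px [166. 171.] n 198 min [ 0.572 -0.325  0.055] max [ 0.63  -0.268  0.074] rect c [ 602. -297.] sz [54. 54.] ang 18.1
```

Call:
{"op": "move_arm", "data": {
  "motion": "1 -0.565 1 0 0;1 -0.565 1 0 0;1 -0.565 1 0 0;1 -0.565 1 0 0;1 -0.565 1 0 0;1 -0.565 1 0 0;1 -0.565 1 0 0"
}}

```text
time: 10.2
position: [0.5996, -0.0926, 0.1344]
tool_rot: [-0.003, 1.0, 0.0, 0.001]
ft_force: [-0.2, -0.0, 0.3]
grip_width: 0.0869
grip_force: 0.0
```

Call:
{"op": "move_arm", "data": {
  "motion": "1 0 0.35 0 0.467;1 0 0.35 0 0.467;1 0 0.35 0 0.467;1 0 0.35 0 0.467;1 0 0.35 0 0.467;1 0 0.35 0 0.467;1 0 0.35 0 0.467;1 0 0.35 0 0.467;1 0 0.35 0 0.467;1 0 0.35 0 0.467;1 0 0.35 0 0.467;1 0 0.35 0 0.467"
}}

```text
time: 11.2
position: [0.5971, -0.0282, 0.1343]
tool_rot: [0.672, 0.741, -0.0, -0.0]
ft_force: [0.9, -0.2, -0.5]
grip_width: 0.0866
grip_force: 0.0
```

Call:
{"op": "move_arm", "data": {
  "motion": "1 0 0 0 0.05;1 0 0 0 0.05;1 0 0 0 0.05;1 0 0 0 0.05"
}}

```text
time: 11.53
position: [0.5973, -0.028, 0.1344]
tool_rot: [0.725, 0.689, -0.0, -0.0]
ft_force: [0.6, -0.1, 0.4]
grip_width: 0.0869
grip_force: 0.0
```

Call:
{"op": "move_arm", "data": {
  "motion": "1 0 0 0.2 0;1 0 0 0.35 0;1 0 0 0.5 0;1 0 0 0.585 0;1 0 0 0.585 0;1 0 0 0.585 0;-1 0 0 0.585 0;-1 0 0 0.585 0;-1 0 0 0.585 0;-1 0 0 0.585 0;-1 0 0 0.585 0;-1 0 0 0.585 0"
}}

```text
time: 12.53
position: [0.5973, -0.0271, 0.0182]
tool_rot: [0.725, 0.689, -0.0, -0.0]
ft_force: [-1.0, -0.1, 4.5]
grip_width: 0.0564
grip_force: 12.0
```

Call:
{"op": "move_arm", "data": {
  "motion": "-1 0 0 0 0;-1 0 0 0 0;-1 0 0 0 0"
}}

```text
time: 12.78
position: [0.5973, -0.0272, 0.0181]
tool_rot: [0.725, 0.688, -0.0, -0.0]
ft_force: [-2.9, -0.4, 5.4]
grip_width: 0.056
grip_force: 12.0
```

Call:
{"op": "move_arm", "data": {
  "motion": "-1 0.1 -0.05 0 0;-1 0.2 -0.1 0 0;-1 0.3 -0.15 0 0;-1 0.4 -0.2 0 -0.01;-1 0.5 -0.22 0 -0.017;-1 0.6 -0.22 0 -0.017;-1 0.7 -0.22 0 -0.017;-1 0.8 -0.22 0 -0.017;-1 0.9 -0.22 0 -0.017;-1 1 -0.22 0 -0.017;-1 1 -0.22 0 -0.017"
}}

```text
time: 13.7
position: [0.5652, 0.1782, 0.0182]
tool_rot: [0.706, 0.708, 0.002, 0.001]
ft_force: [0.7, 2.7, 4.9]
grip_width: 0.0561
grip_force: 12.0
```

Call:
{"op": "move_arm", "data": {
  "motion": "-1 0.1 0 0 0;-1 0.2 0 0 0;-1 0.3 0 0 0;-1 0.4 0 0 0;-1 0.5 0 0 0;-1 0.6 0 0 0;-1 0.7 0 0 0;-1 0.74 0 0 0;-1 0.74 0 0 0"
}}

```text
time: 14.45
position: [0.5647, 0.3244, 0.0181]
tool_rot: [0.706, 0.708, 0.002, 0.0]
ft_force: [-0.9, 3.6, 4.5]
grip_width: 0.0557
grip_force: 12.0
```

Release and lift, then check everything in both views. The top view also gives me the scanner.

Call:
{"op": "move_arm", "data": {
  "motion": "1 0 0 0 0;1 0 0 0 0;1 0 0 0 0;1 0 0 0 0;1 0 0 0 0;1 0 0 0 0;1 0 0 -0.1 0;1 0 0 -0.3 0;1 0 0 -0.6 0;1 0 0 -0.8 0;1 0 0 -0.8 0;1 0 0 -0.8 0"
}}

```text
time: 15.45
position: [0.5674, 0.324, 0.1838]
tool_rot: [0.707, 0.708, 0.005, 0.003]
ft_force: [1.1, 0.0, -0.1]
grip_width: 0.0869
grip_force: 0.0
```

```bash
python3 - <<'E'
from h import *
print(robot.get_obs()["position"],robot.get_obs()["q"].round(3))
p,W=look("scene");cv2.imwrite("pics/s1.png",cv2.resize(p[:,:,::-1],(800,600),interpolation=cv2.INTER_CUBIC))
q=p.astype(int)
k=(q[...,0]>130)&(q[...,1]>110)&(q[...,2]<90)&(W[...,1]>.2)&(W[...,1]<.42)&(W[...,0]<.68)&(W[...,2]>.005)&(W[...,2]<.05)
print("meter",W[k].min(0),W[k].max(0),k.sum())
for z in((.05,.064),(.066,.09)):print(z);blobs(W,*z,(.64,.85,-.05,.17))
print("orange")
k=(q[...,0]>140)&(q[...,1]>40)&(q[...,1]<130)&(q[...,2]<80)&(abs(W[...,1]-.07)<.04)&(abs(W[...,0]-.71)<.06)
print(W[k].min(0),W[k].max(0),k.sum())
f=np.load("top0.npz");W=cloud("top",f["p"],f["d"]);q=f["p"].astype(int)
for z in((.05,.064),(.066,.09)):print("top",z);blobs(W,*z,(.64,.85,-.05,.17))
for f0 in range(155,173,2):
    print(f0,[(tuple(q[f0,c]),tuple((W[f0,c]*1000).round().astype(int))) for c in range(238,256,2)] if f0 in(161,165,169) else "")
E
```

```text
[0.56735057 0.32403782 0.18375529] [0.348 0.613 1.411 0.    1.106 0.347]
meter [0.54177105 0.27050166 0.00556195] [0.5971027  0.3826837  0.03583596] 293
(0.05, 0.064)
px [249. 227.] n 202 min [0.666 0.025 0.05 ] max [0.743 0.055 0.064] rect c [705.  40.] sz [31. 77.] ang 89.9
px [258. 233.] n 50 min [0.691 0.069 0.05 ] max [0.743 0.078 0.06 ] rect c [717.  73.] sz [ 9. 53.] ang 88.2
px [249. 255.] n 135 min [0.753 0.007 0.05 ] max [0.805 0.123 0.064] rect c [795.  72.] sz [ 46. 123.] ang 19.3
(0.066, 0.09)
px [248. 245.] n 644 min [0.749 0.006 0.066] max [0.805 0.121 0.082] rect c [774.  63.] sz [114.  56.] ang 87.2
orange
[0.68689181 0.06861973 0.00143436] [0.73517569 0.07783292 0.0603715 ] 42
top (0.05, 0.064)
px [248. 164.] n 244 min [0.663 0.008 0.05 ] max [0.752 0.099 0.064] rect c [708.  54.] sz [92. 88.] ang 88.7
top (0.066, 0.09)
px [243. 147.] n 409 min [0.745 0.007 0.066] max [0.801 0.121 0.082] rect c [773.  64.] sz [ 55. 113.] ang 0.2
155 
157 
159 
161 [((np.int64(94), np.int64(77), np.int64(52)), (np.int64(736), np.int64(88), np.int64(2))), ((np.int64(205), np.int64(110
[... 1672 characters left out ...]
int64(48)), (np.int64(692), np.int64(76), np.int64(60))), ((np.int64(123), np.int64(100), np.int64(65)), (np.int64(696), np.int64(70), np.int64(43))), ((np.int64(67), np.int64(101), np.int64(75)), (np.int64(704), np.int64(64), np.int64(3))), ((np.int64(54), np.int64(64), np.int64(57)), (np.int64(692), np.int64(54), np.int64(60))), ((np.int64(55), np.int64(56), np.int64(56)), (np.int64(691), np.int64(47), np.int64(64))), ((np.int64(55), np.int64(56), np.int64(56)), (np.int64(691), np.int64(40), np.int64(63))), ((np.int64(45), np.int64(51), np.int64(48)), (np.int64(692), np.int64(33), np.int64(58))), ((np.int64(50), np.int64(74), np.int64(57)), (np.int64(705), np.int64(26), np.int64(-1)))]
171
```

View pics/s1.png

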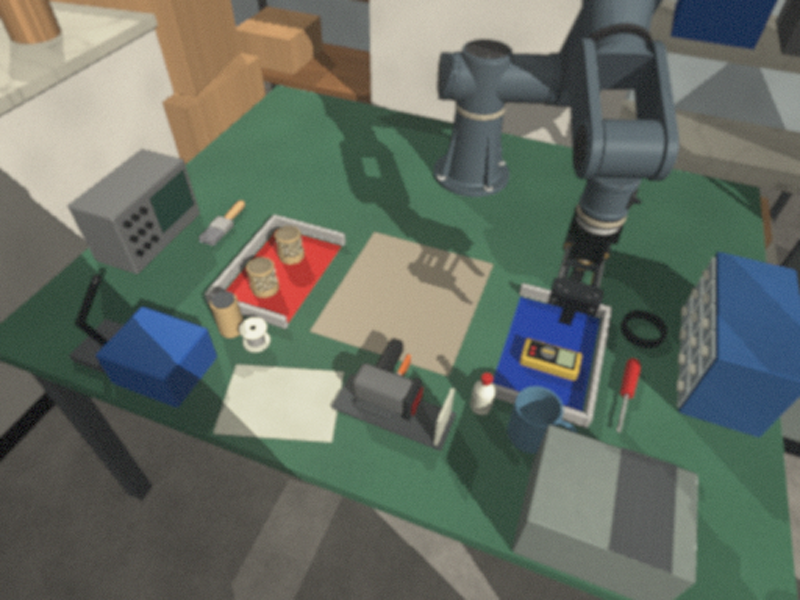

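All three are in: meter spans y 0.27–0.38 in the blue bay, heads at (0.602,-0.297) and (0.486,-0.297). In the picture the heads are at (263,277) and (289,245), the meter at (552,358), and the trigger at (404,366). Now the trigger: grip spans y 0.025–0.055, the trigger's outer face is at y 0.078, and scanner x≈0.703.

Call:
{"op": "move_arm", "data": {
  "motion": "1 -1 0.66 0 0;1 -1 0.66 0 0;1 -1 0.66 0 0;1 -1 0.66 0 0;1 -1 0.66 0 0;1 -1 0.66 0 0;1 -1 0.66 0 0;1 -1 0.66 0 0"
}}

```text
time: 16.17
position: [0.6957, 0.1206, 0.1745]
tool_rot: [0.708, 0.706, -0.002, -0.002]
ft_force: [-0.4, 1.0, -0.9]
grip_width: 0.0871
grip_force: 0.0
```

Call:
{"op": "move_arm", "data": {
  "motion": "1 -0.385 0 0 -0.45;1 -0.385 0 0 -0.45;1 -0.385 0 0 -0.45;1 -0.385 0 0 -0.45;1 -0.385 0 0 -0.45;1 -0.385 0 0 -0.45;1 -0.385 0 0 -0.45;1 -0.385 0 0 -0.45;1 -0.385 0 0 -0.45;1 -0.385 0 0 -0.45;1 -0.385 0 0 -0.45;1 -0.385 0 0 -0.45"
}}

```text
time: 17.17
position: [0.6942, 0.0481, 0.1757]
tool_rot: [0.074, 0.997, 0.0, -0.002]
ft_force: [-0.9, 0.6, -0.7]
grip_width: 0.0872
grip_force: 0.0
```

Call:
{"op": "move_arm", "data": {
  "motion": "1 0 0 0 -0.05;1 0 0 0 -0.05;1 0 0 0 -0.05;1 0 0 0 -0.05"
}}

```text
time: 17.5
position: [0.6948, 0.0476, 0.1762]
tool_rot: [-0.001, 1.0, 0.0, -0.002]
ft_force: [-0.4, 0.0, -0.1]
grip_width: 0.087
grip_force: 0.0
```

Call:
{"op": "move_arm", "data": {
  "motion": "1 -0.025 0 0.15 0;1 -0.025 0 0.3 0;1 -0.025 0 0.45 0;1 -0.025 0 0.6 0;1 -0.025 0 0.71 0;1 -0.025 0 0.71 0;1 -0.025 0 0.71 0"
}}

```text
time: 18.08
position: [0.6996, 0.0467, 0.0337]
tool_rot: [-0.001, 1.0, 0.0, -0.002]
ft_force: [-0.4, -0.1, 0.4]
grip_width: 0.0866
grip_force: 0.0
```

Call:
{"op": "move_arm", "data": {
  "motion": "-1 0 0 0 0;-1 0 0 0 0;-1 0 0 0 0;-1 0 0 0 0;-1 0 0 0 0;-1 0 0 0 0;-1 0 0 0 0;-1 0 0 0 0;-1 0 0 0 0;-1 0 0 0 0;-1 0 0 0 0;-1 0 0 0 0",
  "newtons": 15
}}

```text
time: 19.08
position: [0.7018, 0.0471, 0.0365]
tool_rot: [-0.001, 1.0, 0.001, 0.001]
ft_force: [-0.5, 4.2, 6.3]
grip_width: 0.0429
grip_force: 14.6
```

Width is 42.9 mm at 14.6 N, so it is fully squeezed. Release and retreat.

Call:
{"op": "move_arm", "data": {
  "motion": "-1 0 0 0 0;-1 0 0 0 0;1 0 0 0 0;1 0 0 0 0;1 0 0 0 0;1 0 0 0 0;1 0 0 0 0;1 0 0 0 0;1 0 0 0 0;1 0 0 0 0;1 0 0 0 0"
}}

```text
time: 20.0
position: [0.7011, 0.0455, 0.0352]
tool_rot: [-0.001, 1.0, -0.0, -0.0]
ft_force: [0.5, -0.3, -0.5]
grip_width: 0.086
grip_force: 0.0
```

Call:
{"op": "move_arm", "data": {
  "motion": "1 0 0 -0.15 0;1 0 0 -0.35 0;1 0 0 -0.55 0;1 0 0 -0.8 0;1 0 0 -0.8 0;1 0 0 -0.8 0;1 0 0 -0.8 0;1 0 0 -0.8 0"
}}

```text
time: 20.67
position: [0.6997, 0.046, 0.1933]
tool_rot: [-0.001, 1.0, 0.0, -0.002]
ft_force: [-0.6, 0.3, -0.0]
grip_width: 0.0873
grip_force: 0.0
```

```bash
python3 - <<'E'
from h import *
p,W=look("scene");blobs(W,.055,.082,(.3,.69,-.4,-.15))
q=p.astype(int)
k=(q[...,0]>130)&(q[...,1]>110)&(q[...,2]<90)&(W[...,1]>.2)&(W[...,1]<.42)&(W[...,0]<.68)&(W[...,2]>.005)&(W[...,2]<.05)
print("meter",W[k].min(0),W[k].max(0))
print("trigger");blobs(W,.05,.06,(.68,.743,.06,.1))
o=robot.get_obs();print(o["position"],o["grip_width"],o["ft_force"],abs(o["joint_velocities"]).max())
E
```

```text
px [184. 150.] n 172 min [ 0.456 -0.324  0.056] max [ 0.513 -0.268  0.075] rect c [ 485. -296.] sz [53. 54.] ang 51.6
px [166. 171.] n 196 min [ 0.572 -0.326  0.055] max [ 0.629 -0.271  0.075] rect c [ 601. -298.] sz [53. 53.] ang 27.0
meter [0.54284067 0.27050574 0.00502604] [0.59765963 0.37860618 0.03359944]
trigger
px [258. 233.] n 44 min [0.693 0.069 0.05 ] max [0.742 0.077 0.06 ] rect c [718.  73.] sz [ 8. 49.] ang 89.2
[0.69954505 0.04601125 0.19272863] 0.08743494897783566 [-0.70922548  0.11290763  0.24628323] 0.009664697095718178
```

```bash
python3 -c "
from rig import robot
print(robot.hand_in())"
```

```text
the job is handed in; nothing more can be done
None
```

The job is handed in at about 21 s: my last check showed both heads upright in the red bay, the multimeter flat in the blue bay, and the trigger sprung back after a full squeeze; the hand-in returned no verdict.

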